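Stand the lick boards in the drying rack

TASK

Take the blue and the yellow lick board off the leaning stand and stand each one upright on its short edge in the rack slot of its own colour, resting fully down on the slot's floor and about centred along the slot. Lower the boards in rather than dropping them, and leave the bowl with the ball, the treat canister and the brush where they are.

Things in the scene. Friction and masses are not known exactly. Their poses are not given: they have to be found in the camera images.
- blue_board: Blue rigid plastic lick board, 160 x 120 x 10 mm, 0.14-0.28 kg, white studs on one face, plain grip band at the top. Origin at its centre. x: along the 160 mm length, pointing to the lower edge (top edge at x = -80 mm); y: width; z: thickness, at the start pointing up, off the stand's panel. Starts on the stand leaning 28 degrees from vertical, its top 60 mm free on both faces. 
- yellow_board: Yellow rigid plastic lick board, 160 x 120 x 10 mm, 0.14-0.28 kg, white studs on one face, plain grip band at the top. Origin at its centre. x: along the 160 mm length, pointing to the lower edge (top edge at x = -80 mm); y: width; z: thickness, at the start pointing up, off the stand's panel. Starts on the stand leaning 28 degrees from vertical, its top 60 mm free on both faces. 
- stand: Fixed pale wooden stand, 280 mm wide (y); the boards lean on it side by side, 15 to 45 mm apart, either colour on either side, tops towards its -x (roughly the robot), top edges 168 mm up. Origin on the table under the slope's foot. The 8 mm panel backs the lowest 100 mm of the boards; a ledge with a 10 mm lip stops their lower edges. Base x = -93 to +33 mm.
- rack: Fixed drying rack, wooden base 170 (x) x 140 (y) x 12 mm, with three parallel upright slots running along y, 50 mm apart at x = -50 (blue walls), 0 (white walls, stays empty) and +50 mm (yellow walls). Total height about 81 mm. Origin at the centre of the underside on the table.
- blue_slot (a point): Blue slot of the rack: middle of the slot's floor, 12 mm above the table; axes as the rack's. 18 mm wide along x, 130 mm long along y, open at the top and both ends. Walls straight to 58 mm above this point, then flared to a mouth about 30 mm wide, tops 69 mm above this point.
- yellow_slot (a point): Yellow slot of the rack: middle of the slot's floor, 12 mm above the table; axes as the rack's. 18 mm wide along x, 130 mm long along y, open at the top and both ends. Walls straight to 58 mm above this point, then flared to a mouth about 30 mm wide, tops 69 mm above this point.
- bowl: Steel pet bowl, loose, 150 mm across, 50 mm high, origin under its centre. Bystander.
- ball_center (a point): Centre of the hard orange ball, 60 mm across, lying loose in the bowl. Bystander.
- canister: Green treat canister with white cap, loose, 88 mm across, 107 mm high, origin under its centre. Bystander.
- brush: Grooming brush lying bristles down, loose, grey head and black handle, 195 mm long along x (head at +x), 60 mm wide, 43 mm high, origin on the table near the middle. Bystander.
Mind the look-alikes: they are no part of the job. What is meant by the blue_board is not turquoise, and is the larger of those in its own colour.

How it is judged:
At the end, for the whole second after the job is handed in: Each board stands at rest, released, in the slot of its own colour: centre within 9 mm of the slot's middle plane, 25 mm of its middle along it, 72 to 87 mm above its floor (80 is fully down); face and long axis within 0.17 rad of true (x of blue_board in the frame of blue_slot between -0.009 and 0.009 m and y of blue_board in the frame of blue_slot between -0.025 and 0.025 m and z of blue_board in the frame of blue_slot between 0.072 and 0.087 m and angle between the z axis of blue_board and the x axis of blue_slot, either way round below 0.17 rad and angle between the x axis of blue_board and the z axis of blue_slot, either way round below 0.17 rad and linear speed of each of blue_board, yellow_board below 0.02 m/s and angular speed of each of blue_board, yellow_board below 0.15 rad/s and x of yellow_board in the frame of yellow_slot between -0.009 and 0.009 m and y of yellow_board in the frame of yellow_slot between -0.025 and 0.025 m and z of yellow_board in the frame of yellow_slot between 0.072 and 0.087 m and angle between the z axis of yellow_board and the x axis of yellow_slot, either way round below 0.17 rad and angle between the x axis of yellow_board and the z axis of yellow_slot, either way round below 0.17 rad); the robot touches nothing.
It fails at once if the bowl, ball, canister or brush is pushed more than 30 mm (distance of any of bowl, ball_center, canister, brush from where it was at the start of the episode above 0.03 m).
It fails at once if the canister is tipped over (angle between canister's own z axis and vertical above 0.5 rad).
It fails at once if the blue board is dropped (falls free from more than about 25 mm) (linear speed of blue_board above 0.7 m/s and contact force between blue_board and the fingers below 0.05 N).
It fails at once if the yellow board is dropped (falls free from more than about 25 mm) (linear speed of yellow_board above 0.7 m/s and contact force between yellow_board and the fingers below 0.05 N).
It also fails if it takes over 59 s, if anything falls off the work surface, if the arm or the gripper's body presses on something with over 40 N, if the wrist force passes 120 N, or if a joint passes its speed limit or range.

ROBOT

A 6-joint arm with a two-finger parallel gripper is mounted at the origin on the work surface. World frame = base frame: x ahead of the robot, y to its left, z up, the work surface at z = 0. Lengths are in m, angles in rad, forces in N, time in s.
With the tool pointing down it reaches from about 0.4 to 0.825 m from the base axis. Payload 7 kg.
Tool frame: the origin (TCP) lies midway between the tips of the shut fingers; the grasp point (between the pads) lies 19 mm behind it; z points along the fingers, y is the line along which they close (so a half turn about z gives the same grasp; the last joint's range is limited). The gripper opens to 88 mm and grips with 3 to 60 N. Pads are 19 mm wide; open, the fingers measure 130 mm over their backs; the gripper's body (78 mm by 193 mm) begins 47 mm behind the grasp point.
Start: joints at [1.601, 0.359, 0.012, 0, -1.224, -0.288], TCP at [0.172, 0.653, 0.227] pointing down, gripper open.
Joint ranges: [-3.07, 3.07], [-1.43, 2.12], [-1.02, 1.25], [-3.03, 1.67], [-3.05, -0], [-3.03, 3.03]. Speed limits (rad/s): [2.39, 2.39, 3.01, 3.14, 3.14, 3.14].

INTERFACE

Orientations are given as [roll, pitch, yaw] about the fixed x, y, z axes, in that order (R = Rz(yaw) Ry(pitch) Rx(roll)).
In Python, from station import arm, grab_frame, camera_params, spot_in gives the robot as it stands.
- The arm moves only by the shell command python3 -m jog 'ROWS' [FORCE]. ROWS is JSON, a list that holds one entry, the list of rows, each a list of 7 numbers: the shift along the tool's x, y, z in mm, then the turn, a rotation vector about the tool's x, y, z in rad, then the finger opening in mm, from 0 to 87.6. In form: [[[x, y, z, wx, wy, wz, fingers], ...]]. A call has 1 to 20 rows; each row is the pose to reach, as a shift and turn from the pose commanded when the call began, along the tool's axes at that moment; what a row does not reach only later rows make up. A row lasts 1/8 s, in which the tool goes at most 62.5 mm and 10.7 degrees, less where a joint would pass 70% of its speed; a pose out of reach is approached as far as the arm can. A call with a gripper value outside its range is refused whole. The fingers move at their own pace and stop on an object; FORCE is the grip in N (left out, the last holds). Time passes only in rows, so rows that repeat a pose let the fingers close. It gives the time, the measured TCP pose, the force, the opening and the grip force at its end, in the units of the state.
- arm.get_state(): the state, without advancing time (a new reading comes with each control period).
- grab_frame(name): name is "side" or "top"; returns (picture, depth): 420x560x3 uint8, blue, green, red; 420x560 float32, m along the optical axis (not along the pixel's ray), 0 where there is no reading.
- camera_params(name): a dict with "mtx" (3x3 intrinsics, pixels), "R" (3x3) and "t" (3): a world point X has camera coordinates R X + t. Camera axes: x right, y down, z forward; pixel columns grow to the right and rows downward; lengths in m; the calibration is good to about 2 mm. A picture is of the moment at which its call begins. camera_params takes no time and is no camera call.
- arm.job_done(): hands the job in; it is judged then, once.
Trained networks look in the newest picture that a camera, given by its name, has taken for a name from the list of things; names that differ only in an ending like _2 or _b are one class to them, and where a whole thing is asked for, a point or a joint stands for the part that bears it (a point fixed in the world has none). Each returns a list of dicts, best first, with "confidence" (0 to 1); they miss things now and then, are a little off and sometimes report something else, mostly with a low value. They report only what shows in the picture. A call takes as long as a camera call. They do not tell look-alikes from the thing itself.
- spot_in(query, camera): "uv" ([column, row] in pixels, amid what is visible of it).
The state is a dict: "t": time; "q": joint angles; "qd": joint speeds; "joint_efforts": joint torques, N m; "eef_pos": TCP position; "ee_rot": TCP orientation; "force": force on the tool from outside, world axes, zero at the start; "moment": the same for the moment, N m; "width": finger opening in m; "gripper_force": force on a finger pad.
Only numpy, scipy, OpenCV 4.12 (cv2) and the standard library are available. Lean on these libraries where they do the work, as an engineer would, in place of code of your own. Each camera call takes 0.05 s, during which the arm holds its last target. There are 200 camera calls.

## Working session

There is one attempt and no reset: what is moved stays moved. The work goes in short steps, Python scripts to look and compute and a shell command to move; the robot and the scene stay as the last step left them, time stands still between calls to the robot, and variables do not carry over. Pictures are saved under pics/ and viewed, at most 10 in all, crops included, and the job is handed in when it is done.

```bash
mkdir -p pics; cat > h.py <<'E'
import numpy as np, cv2
from station import arm, grab_frame, camera_params, spot_in
def cloud(name):
    im,d=grab_frame(name); p=camera_params(name); K=p["mtx"];R=np.array(p["R"]);t=np.array(p["t"])
    v,u=np.indices(d.shape); c=np.stack([(u-K[0][2])*d/K[0][0],(v-K[1][2])*d/K[1][1],d],-1)
    W=(c-t)@R; W[d==0]=np.nan
    return im,W
E
python3 - <<'E'
from h import *
for n in ["top","side"]:
    im,W=cloud(n); cv2.imwrite(f"pics/{n}0.png",im); np.savez(f"{n}0.npz",im=im,W=W)
    for q in ["blue_board","yellow_board","stand","rack","bowl","canister","brush"]:
        for r in spot_in(q,n)[:3]:
            u,v=map(int,r["uv"]); print(n,q,r["uv"],round(r["confidence"],2),W[v,u].round(3))
print(arm.get_state())
E
```

```text
top blue_board [220.9, 229.1] 0.83 [0.533 0.148 0.109]
top blue_board [193.7, 159.4] 0.82 [0.754 0.249 0.011]
top blue_board [207.6, 302.7] 0.75 [0.332 0.189 0.007]
top yellow_board [164.8, 236.2] 0.68 [0.511 0.299 0.102]
top stand [194.8, 245.2] 0.8 [0.495 0.234 0.01 ]
top rack [338.5, 215.2] 0.76 [ 0.594 -0.189  0.014]
top rack [166.0, 236.8] 0.53 [0.512 0.294 0.099]
top bowl [83.4, 263.6] 0.85 [0.435 0.53  0.055]
top canister [272.6, 153.2] 0.96 [0.75  0.012 0.106]
top brush [447.6, 251.3] 0.97 [ 0.492 -0.501  0.036]
side blue_board [282.8, 240.0] 0.83 [0.538 0.14  0.097]
side blue_board [194.0, 287.6] 0.73 [0.756 0.248 0.012]
side blue_board [358.6, 285.6] 0.63 [0.336 0.198 0.01 ]
side stand [319.2, 384.5] 0.75 [0.426 0.495 0.057]
side stand [287.3, 315.9] 0.66 [0.503 0.351 0.072]
side rack [281.4, 188.2] 0.84 [ 0.569 -0.108  0.077]
side rack [285.5, 244.1] 0.35 [0.527 0.167 0.11 ]
side bowl [321.5, 386.2] 0.92 [0.422 0.501 0.062]
side canister [212.7, 213.6] 0.77 [0.746 0.052 0.097]
side brush [315.4, 133.0] 0.67 [ 0.483 -0.525  0.039]
{'t': 0.8, 'q': array([ 1.60113781e+00,  3.58564437e-01,  1.19012060e-02,  1.80169072e-05,
       -1.22409390e+00, -2.88120974e-01]), 'qd': array([ 0.00030954,  0.00024151,  0.00027665, -0.00053916,  0.00047046,
       -0.00101371]), 'joint_efforts': array([ 8.28742177e-04, -5.82282293e+01,  2.93283892e+01,  7.00179309e+00,
        1.26600798e-02, -1.76254684e-05]), 'eef_pos': array([0.17208544, 0.65267781, 0.22658803]), 'ee_rot': array([-3.14155026e+00, -5.10826815e-06, -2.57773374e-01]), 'force': array([ 0.55798291, -0.69337411, -0.44104868]), 'moment': array([ 0.01203406,  0.03187116, -0.00607116]), 'gripper_force': 0.0, 'width': 0.0877472150594171}
```

View pics/top0.png

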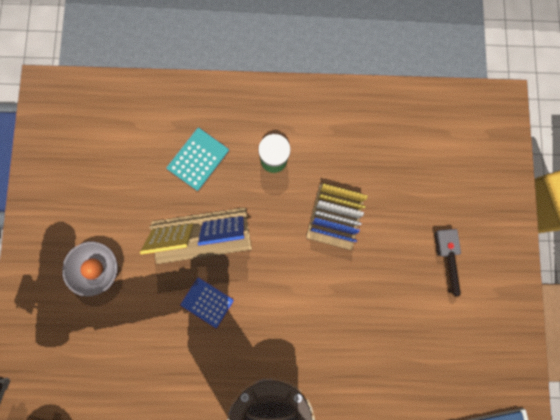

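View pics/side0.png

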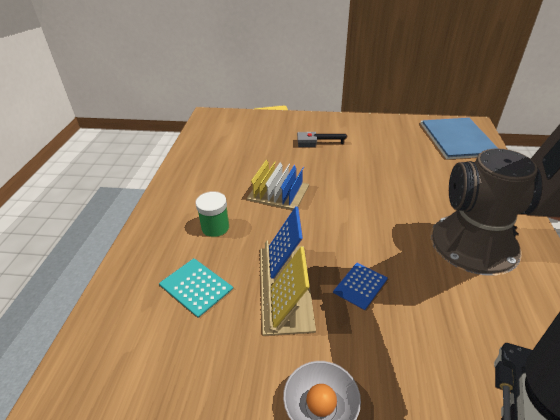

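The stand holds yellow at top px (165,237) and blue at (221,229). The turquoise board at (197,158) and small blue board at (208,303) are decoys. The rack is at (338,215), with yellow walls far and blue near. Next I fit the poses.

```bash
cat > fit.py <<'E'
from h import *
def get(tag):
    Z=[np.load(f"{n}{tag}.npz") for n in ["top","side"]]
    W=[z["W"].reshape(-1,3) for z in Z]; H=[cv2.cvtColor(z["im"],cv2.COLOR_BGR2HSV).reshape(-1,3) for z in Z]
    return W,H
def mask(H,c):
    lo,hi=dict(blue=((108,120,50),(128,255,255)),yellow=((20,130,80),(34,255,255)))[c]
    return np.all((H>=lo)&(H<=hi),1)
if __name__=="__main__":
    W,H=get("0")
    for c in ["blue","yellow"]:
        for i in (0,1):
            w,h=W[i],H[i]
            m=mask(h,c)&(abs(w[:,0]-.53)<.12)&(abs(w[:,1]-.23)<.2)&(w[:,2]>.025)&(w[:,2]<.2); P=w[m]
            for _ in range(4):
                o=P.mean(0); n=np.linalg.svd(P-o,full_matrices=False)[2][2]; P=P[abs((P-o)@n)<.006]
            n*=np.sign(n[2]); 
            y=np.cross([0,0,1],n); y/=np.linalg.norm(y); x=np.cross(y,n)
            A=np.stack([x,y,n],1); q=(P-o)@A; lo,hi=np.percentile(q,1,axis=0),np.percentile(q,99,axis=0)
            print(c,i,len(P),"n",n.round(3),"tilt",np.degrees(np.arcsin(n[2])).round(1),"yaw n",np.degrees(np.arctan2(n[1],n[0])).round(1),"ext",(hi-lo).round(3),"ctr",(o+A@((lo+hi)/2*[1,1,0])).round(4), "zmax",P[:,2].max().round(3))
    # rack
    for c in ["blue","yellow"]:
        for i in (0,1):
            w,h=W[i],H[i]
            m=mask(h,c)&(abs(w[:,0]-.59)<.12)&(abs(w[:,1]+.18)<.12)&(w[:,2]>.03)&(w[:,2]<.1); P=w[m]
            r=cv2.minAreaRect(P[:,:2].astype(np.float32)*1000); print("rack",c,i,len(P),r,P[:,2].max().round(3))
    w=W[0]; m=(abs(w[:,0]-.58)<.15)&(abs(w[:,1]+.18)<.13)&(w[:,2]>.008)&(w[:,2]<.1)
    print("rack all",m.sum(),cv2.minAreaRect(w[m][:,:2].astype(np.float32)*1000))
    m&=(w[:,2]<.02); print("base",cv2.minAreaRect(w[m][:,:2].astype(np.float32)*1000))
E
python3 fit.py
python3 - <<'E'
import cv2,numpy as np
a=cv2.resize(cv2.imread("pics/top0.png")[165:265,300:380],None,fx=5,fy=5,interpolation=2)
b=cv2.resize(cv2.imread("pics/side0.png")[155:215,240:320],None,fx=4.9,fy=4.9,interpolation=2)
o=np.zeros((500,795,3),np.uint8);o[:,:400]=a;o[:b.shape[0],403:403+b.shape[1]]=b[:,:392];cv2.imwrite("pics/rack0.png",o)
E
```

```text
blue 0 432 n [0.858 0.149 0.492] tilt 29.5 yaw n 9.9 ext [0.133 0.109 0.008] ctr [0.5323 0.1435 0.1115] zmax 0.17
blue 1 945 n [0.865 0.162 0.474] tilt 28.3 yaw n 10.6 ext [0.154 0.115 0.008] ctr [0.5334 0.1501 0.1   ] zmax 0.169
yellow 0 635 n [0.861 0.147 0.487] tilt 29.1 yaw n 9.7 ext [0.144 0.114 0.008] ctr [0.5098 0.2875 0.106 ] zmax 0.17
yellow 1 1366 n [0.865 0.163 0.475] tilt 28.4 yaw n 10.7 ext [0.157 0.118 0.008] ctr [0.5094 0.2929 0.0989] zmax 0.169
rack blue 0 285 ((542.8336791992188, -168.2280731201172), (124.46528625488281, 34.06808090209961), 75.75437927246094) 0.086
rack blue 1 371 ((548.39990234375, -169.39779663085938), (130.16531372070312, 53.17434310913086), 76.77629852294922) 0.084
rack yellow 0 511 ((640.5119018554688, -192.14959716796875), (129.49952697753906, 36.48542785644531), 76.47933959960938) 0.086
rack yellow 1 389 ((636.3193969726562, -191.44027709960938), (131.29978942871094, 37.28527069091797), 76.00730895996094) 0.083
rack all 2618 ((590.9185791015625, -179.720458984375), (139.813720703125, 167.2409210205078), 76.27047729492188)
base ((590.9185791015625, -179.720458984375), (139.813720703125, 167.2409210205078), 76.27047729492188)
```

View pics/rack0.png

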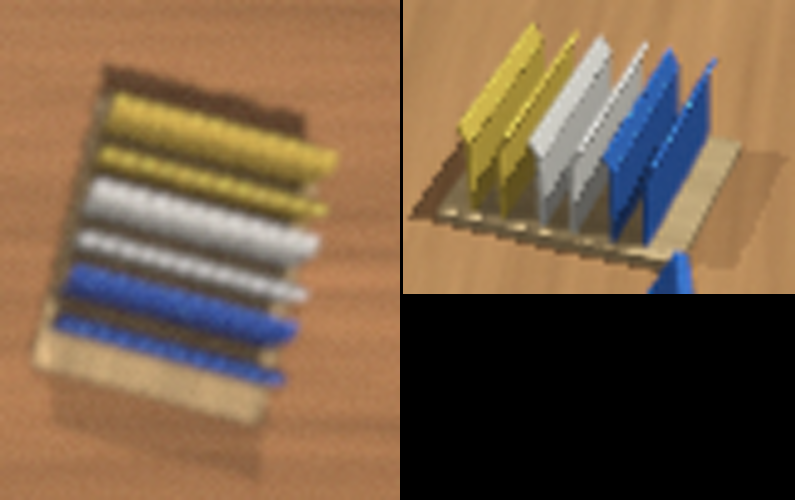

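The rack centre is about (0.591, -0.180) with yaw -13.7°, and all sizes match (140 x 167 mm base). The crop confirms the yellow slot is at +x. The boards measure 28° tilt and yaw about 10.4°, also consistent. Next I work out the moves, taking yellow first.

```bash
cat > plan.py <<'E'
from h import *
from scipy.spatial.transform import Rotation as Ro
def rel(targets,start=None):
    if start is None:
        s=arm.get_state(); p,R=s["eef_pos"],Ro.from_euler("xyz",s["ee_rot"]); print("t",round(s["t"],2),"p",p.round(4),"rot",s["ee_rot"].round(3),"q",s["q"].round(2),"F",s["force"].round(1),"w",round(s["width"],4))
    else: p,R=start
    for n,(tp,tR) in targets.items():
        d=R.inv().apply(np.array(tp)-p)*1000; print(n,d.round(1),(R.inv()*tR).as_rotvec().round(3))
th=np.radians(28); yaw=np.radians(10.4)
n=np.array([np.cos(th)*np.cos(yaw),np.cos(th)*np.sin(yaw),np.sin(th)])
bx=np.array([np.sin(th)*np.cos(yaw),np.sin(th)*np.sin(yaw),-np.cos(th)])
Rg=Ro.from_matrix(np.stack([np.cross(-n,bx),-n,bx],1))
C=dict(yellow=np.array([.5095,.290,.1015])-.005*n, blue=np.array([.533,.147,.1025])-.005*n)
ry=np.radians(-13.7); rx=np.array([np.cos(ry),np.sin(ry),0])
Rd=Ro.from_matrix(np.stack([np.cross(-rx,[0,0,-1]),-rx,[0,0,-1]],1))
rc=np.array([.591,-.180,0])
S=dict(blue=rc-.05*rx,yellow=rc+.05*rx)
def g(c,back): return C[c]+bx*(-.034-back),Rg
def s(c,z): return S[c]+np.array([0,0,z]),Rd
E
python3 - <<'E'
from plan import *
print(C)
rel({"pre90":g("yellow",.09)})
st=g("yellow",.09); rel({"grasp":g("yellow",0),"hi":(np.array(g("yellow",.25)[0]),Rg)},st)
E
```

```text
{'yellow': array([0.50515779, 0.28920306, 0.09915264]), 'blue': array([0.52865779, 0.14620306, 0.10015264])}
t 0.8 p [0.1721 0.6527 0.2266] rot [-3.142 -0.    -0.258] q [ 1.6   0.36  0.01  0.   -1.22 -0.29] F [ 0.6 -0.7 -0.4] w 0.0877
pre90 [362.  291.3  17.9] [0.435 0.276 1.108]
grasp [-0.  0. 90.] [0. 0. 0.]
hi [   0.   -0. -160.] [0. 0. 0.]
```

```bash
python3 -m jog '[[[60,50,-60,0.07,0.05,0.19,87],[200,160,-60,0.2,0.14,0.55,87],[200,160,-60,0.2,0.14,0.55,87],[300,240,-60,0.35,0.22,0.9,87],[300,240,-60,0.35,0.22,0.9,87],[362,291,-30,0.435,0.276,1.108,87],[362,291,-30,0.435,0.276,1.108,87],[362,291,-30,0.435,0.276,1.108,87],[362,291,-30,0.435,0.276,1.108,87],[362,291,18,0.435,0.276,1.108,87],[362,291,18,0.435,0.276,1.108,87],[362,291,18,0.435,0.276,1.108,87]]]' 30; python3 - <<'E'
from plan import *
rel({"pre":g("yellow",.09),"grasp":g("yellow",0)})
im,W=cloud("side"); cv2.imwrite("pics/a.png",im)
E
```

```text
t: 2.3
eef_pos: [0.4485, 0.2798, 0.2101]
ee_rot: [-2.652, 0.0, -1.389]
force: [0.1, 0.6, 0.3]
width: 0.087
gripper_force: 0.0
t 2.3 p [0.4485 0.2798 0.2101] rot [-2.652  0.    -1.389] q [ 1.12 -0.11 -0.95  0.77 -0.57 -1.56] F [0.1 0.6 0.3] w 0.087
pre [1.  1.4 0.9] [-0.001  0.     0.   ]
grasp [ 1.1  1.5 90.9] [-0.001  0.     0.   ]
```

View pics/a.png

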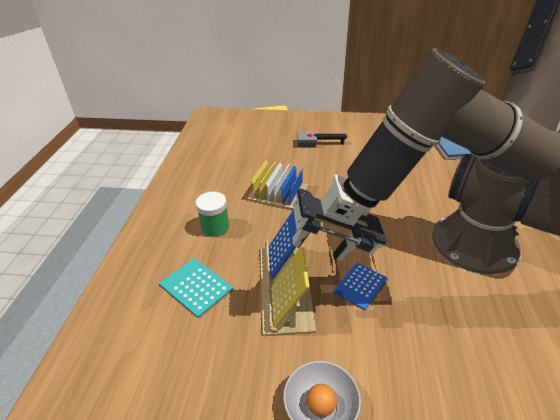

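The picture shows the gripper above the stand with its fingers around px (295–350, 240), straddling the yellow board's top line at about (305,255). q3 is near its limit, so I advance in stages and check.

```bash
python3 -m jog '[[[1,1,20,0,0,0,87],[1,1,40,0,0,0,87],[1,1,55,0,0,0,87],[1,1,70,0,0,0,87],[1,1,80,0,0,0,87],[1,1,91,0,0,0,87],[1,1,91,0,0,0,87],[1,1,91,0,0,0,87]]]'; python3 - <<'E'
from plan import *
rel({"grasp":g("yellow",0)})
E
```

```text
t: 3.35
eef_pos: [0.496, 0.292, 0.1401]
ee_rot: [-2.67, -0.005, -1.392]
force: [0.1, -0.3, -0.6]
width: 0.087
gripper_force: 0.0
t 3.35 p [0.496  0.292  0.1401] rot [-2.67  -0.005 -1.392] q [ 0.85  0.06 -1.01  1.19 -0.31 -1.79] F [ 0.1 -0.3 -0.6] w 0.087
grasp [ 4.3 11.6  6.4] [ 0.017 -0.005 -0.   ]
```

q3 hits its limit (folded arm), leaving the TCP about 12 mm off. I identify the kinematics from the recorded states to look for a better arm configuration.

```bash
cat > kin.py <<'E'
from h import *
from scipy.spatial.transform import Rotation as Ro
from scipy.optimize import least_squares
import itertools
ax=lambda a,q: Ro.from_rotvec(np.array(a)*q).as_matrix()
def fk(q,k,s4=1,s6=1):
    h,a1,s,L2,L3,e,w,T,yo=k
    R=ax([0,0,1],q[0]); p=np.array([0,0,h])+R@[a1,s,0]
    R=R@ax([0,1,0],q[1]); p=p+R@[0,0,L2]
    R=R@ax([0,-1,0],q[2]); p=p+R@[L3,0,e]
    R=R@ax([s4,0,0],q[3])@ax([0,-1,0],q[4]); p=p+R@[0,w,0]
    R=R@ax([s6,0,0],q[5]); p=p+R@[T,0,0]
    return p,R@np.array([[0,0,1],[0,1,0],[-1,0,0]])@ax([0,0,1],yo)
E
python3 - <<'E'
from kin import *
s=arm.get_state()
D=[([1.60113781e+00,3.58564437e-01,1.19012060e-02,1.8e-5,-1.22409390e+00,-2.88120974e-01],[0.17208544,0.65267781,0.22658803],[-3.14155026,0,-2.57773374e-01]),
([1.12,-.11,-.95,.77,-.57,-1.56],[0.4485,0.2798,0.2101],[-2.652,0,-1.389]),(s["q"],s["eef_pos"],s["ee_rot"])]
print(s["q"].round(4))
for s4,s6 in itertools.product([1,-1],[1,-1]):
    def res(k):
        r=[]
        for q,p,e in D:
            P,R=fk(q,k,s4,s6); r+=list(P-p)+list(.3*(Ro.from_matrix(R).inv()*Ro.from_euler("xyz",e)).as_rotvec())
        return np.array(r+list(.001*(k-K0)))
    b=None
    for w,s_ in itertools.product([.19,-.19,0],[0,.19,-.19]):
      for yo in (0,1.57,3.14,-1.57):
        K0=np.array([.3,0,s_,.5,.5,0,w,.3,yo]); o=least_squares(res,K0)
        if b is None or o.cost<b.cost:b=o
    print(s4,s6,b.cost,b.x.round(3))
E
```

```text
[ 0.848   0.0591 -1.0146  1.1917 -0.3121 -1.7867]
1 1 0.0734229570590578 [-0.994  0.62  -0.031  0.517 -0.284  0.329 -0.161 -0.341 -0.396]
1 -1 0.16649316461752717 [-0.994  0.62  -0.031  0.517 -0.284  0.329 -0.161 -0.341  3.487]
-1 1 0.23517858025913863 [ 0.221 -0.009  0.006  0.601  0.475 -0.006 -0.198  0.39   0.854]
-1 -1 6.724458384087786e-06 [ 0.221 -0.009  0.006  0.601  0.475 -0.006 -0.198  0.39  -1.569]
```

```bash
python3 -m jog '[[[0,0,-30,0,0,0,87],[0,0,-60,0,0,0,87],[0,0,-85,0,0,0,87],[0,0,-85,0,0,0,87]]]'; python3 - <<'E'
from h import *
s=arm.get_state(); print(repr(s["q"]),repr(s["eef_pos"]),repr(s["ee_rot"]))
E
```

```text
t: 3.85
eef_pos: [0.4569, 0.2869, 0.2174]
ee_rot: [-2.669, -0.001, -1.39]
force: [0.4, -0.1, -0.7]
width: 0.087
gripper_force: 0.0
array([ 1.11688963, -0.09524126, -0.88989474,  0.70514109, -0.6020725 ,
       -1.49108841]) array([0.45689049, 0.28689308, 0.2173653 ]) array([-2.66873819e+00, -7.59795024e-04, -1.38978245e+00])
```

```bash
cat > ik.py <<'E'
from kin import *; from plan import g,s as sl,Rg,Rd
K=np.array([.221,-.009,.006,.601,.475,-.006,-.198,.39,-1.5708])
D=[([1.60113781e+00,3.58564437e-01,1.19012060e-02,1.8e-5,-1.22409390e+00,-2.88120974e-01],[0.17208544,0.65267781,0.22658803],[-3.14155026,0,-2.57773374e-01]),
([.848,.0591,-1.0146,1.1917,-.3121,-1.7867],[0.496,0.292,0.1401],[-2.67,-.005,-1.392]),
([ 1.11688963, -0.09524126, -0.88989474,  0.70514109, -0.6020725 ,-1.49108841],[0.45689049, 0.28689308, 0.2173653 ],[-2.66873819e+00, -7.59795024e-04, -1.38978245e+00])]
o=least_squares(lambda k:np.concatenate([fk(q,[k[0],0,0,k[1],k[2],0,k[3],k[4],-np.pi/2],-1,-1)[0]-p for q,p,e in D]),[.221,.601,.475,-.198,.39])
k=o.x; KK=[k[0],0,0,k[1],k[2],0,k[3],k[4],-np.pi/2]
lo=np.array([-3.07,-1.43,-1.02,-3.03,-3.05,-3.03]);hi=np.array([3.07,2.12,1.25,1.67,0,3.03])
def ik(p,R,n=60,seed=0):
    rng=np.random.default_rng(seed); out=[]
    def f(q):
        P,M=fk(q,KK,-1,-1); return np.r_[P-p,.3*(R.inv()*Ro.from_matrix(M)).as_rotvec()]
    best=None
    for i in range(n):
        r=least_squares(f,rng.uniform(lo,hi),bounds=(lo,hi),max_nfev=60)
        if best is None or r.cost<best.cost: best=r
        if r.cost<1e-7 and not any(np.abs(r.x-x).max()<.05 for x in out): out.append(r.x)
    return out,best
E
python3 - <<'E'
from ik import *
print(k.round(4),o.cost, [fk(q,KK,-1,-1)[0]-p for q,p,e in D])
fl=Ro.from_euler("z",np.pi)
for c in ["yellow","blue"]:
    for nm,(p,R) in {"grasp":g(c,0),"pre":g(c,.09),"hi":g(c,.2),"slot":sl(c,.126),"slothi":sl(c,.32)}.items():
        for f in (0,1):
            S,b=ik(p,R*fl if f else R)
            print(c,nm,"flip" if f else "",b.cost.round(7)); [print("   ",x.round(2)) for x in S]
E
```

```text
[ 0.1988  0.6016  0.4636 -0.1918  0.3781] 6.475284154521792e-10 [array([ 3.22828862e-06,  7.59530037e-06, -4.53106457e-06]), array([-1.59235432e-05, -2.37001779e-05,  6.09363081e-06]), array([ 1.78163300e-05,  5.84486577e-06, -1.56262086e-06])]
yellow grasp  5.73e-05
yellow grasp flip 5.73e-05
yellow pre  0.0
    [ 1.12 -0.11 -0.95  0.78 -0.57 -1.56]
yellow pre flip 0.0
    [ 1.12 -0.11 -0.95  0.78 -0.57  1.58]
yellow hi  0.0
    [ 1.34 -0.29 -0.8   0.56 -0.94 -1.47]
yellow hi flip 0.0
    [ 1.34 -0.29 -0.8   0.56 -0.94  1.67]
    [-2.95 -1.38 -0.59 -0.01 -2.85 -0.01]
yellow slot  0.0
    [-0.    0.42 -0.13  0.   -1.02 -0.24]
yellow slot flip 0.0
    [-0.    0.42 -0.13  0.   -1.02  2.9 ]
yellow slothi  0.0
    [-0.    0.31  0.15  0.   -1.41 -0.24]
yellow slothi flip 0.0
    [-0.    0.31  0.15  0.   -1.41  2.9 ]
blue grasp  0.0002216
blue grasp flip 0.0002216
blue pre  0.0
    [ 0.84 -0.23 -1.01  0.66 -0.49 -1.2 ]
blue pre flip 0.0
    [ 0.84 -0.23 -1.01  0.66 -0.49  1.94]
blue hi  0.0
    [ 1.07 -0.45 -0.85  0.48 -0.9  -1.14]
    [ 2.77 -1.28 -0.82  0.38 -2.42 -2.34]
blue hi flip 0.0
    [ 1.07 -0.45 -0.85  0.48 -0.9   2.  ]
    [ 2.77 -1.28 -0.82  0.38 -2.42  0.8 ]
blue slot  0.0
    [ 0.04  0.27 -0.36  0.   -0.94 -0.28]
blue slot flip 0.0
    [ 0.04  0.27 -0.36  0.   -0.94  2.86]
blue slothi  0.0
    [ 0.04  0.14 -0.08  0.   -1.36 -0.28]
blue slothi flip 0.0
    [ 0.04  0.14 -0.08  0.   -1.36  2.86]
```

The model matches to within about 0.02 mm, and a straight aligned grasp is out of range. Rotating the tool in the board's plane should put the wrist further out, so I scan that.

```bash
cat > scan.py <<'E'
from ik import *
import plan
n,bx=plan.n,plan.bx; by=np.cross(n,bx)   # board y
print("by",by.round(2))
# tool: turned by phi about board normal; positive phi: handle leans to +by
def tool(c,phi,gx,gy,back=0,f=0,tilt=0):
    G=plan.C[c]+bx*gx+by*gy
    dR=Ro.from_rotvec(n*phi); dT=Ro.from_rotvec(by*tilt)
    R=dT*dR*Rg
    z=R.apply([0,0,1]); return G+z*(.019-back),R
if __name__=="__main__":
    lo[2]=-1.0
    for c in ["yellow","blue"]:
        for ph in (-45,-30,-20,-10,10,20,30,45):
            phi=np.radians(ph); p,R=tool(c,phi,-.057,0); z=R.apply([0,0,1]); sgn=-np.sign(z@by)
            gy=.015*sgn*(abs(ph)>=20)
            r=[]
            for tilt in (0,):
                p,R=tool(c,phi,-.057,gy,0,0,tilt); S,b=ik(p,R,25); r.append((tilt,round(b.cost*1e6,1),[x.round(2).tolist() for x in S]))
            print(c,ph,"lean",sgn,r)
E
python3 scan.py
```

```text
by [-0.18  0.98  0.  ]
yellow -45 lean 1.0 [(0, np.float64(0.0), [[1.27, 0.48, -0.63, 0.73, -1.21, -1.83]])]
yellow -30 lean 1.0 [(0, np.float64(0.0), [[1.22, 0.31, -0.78, 0.83, -0.96, -1.83]])]
yellow -20 lean 1.0 [(0, np.float64(0.0), [[1.15, 0.21, -0.88, 0.93, -0.77, -1.84]])]
yellow -10 lean 1.0 [(0, np.float64(0.0), [[1.0, 0.11, -0.99, 1.11, -0.53, -1.86]])]
yellow 10 lean -1.0 [(0, np.float64(183.2), [])]
yellow 20 lean -1.0 [(0, np.float64(0.6), [])]
yellow 30 lean -1.0 [(0, np.float64(0.0), [[0.54, 0.08, -0.52, -0.8, -0.47, 0.4]])]
yellow 45 lean -1.0 [(0, np.float64(0.0), [[0.19, 0.22, -0.41, -1.15, -0.88, 0.96]])]
blue -45 lean 1.0 [(0, np.float64(0.0), [[1.08, 0.35, -0.9, 0.92, -1.07, -1.88]])]
blue -30 lean 1.0 [(0, np.float64(2.1), [])]
blue -20 lean 1.0 [(0, np.float64(124.2), [])]
blue -10 lean 1.0 [(0, np.float64(334.1), [])]
blue 10 lean -1.0 [(0, np.float64(3.6), [])]
blue 20 lean -1.0 [(0, np.float64(0.0), [[0.39, 0.03, -0.59, -0.56, -0.47, 0.32]])]
blue 30 lean -1.0 [(0, np.float64(0.0), [[0.12, 0.11, -0.45, -0.87, -0.76, 0.77]])]
blue 45 lean -1.0 [(0, np.float64(0.0), [[-0.11, 0.28, -0.34, -1.05, -1.1, 1.08]])]
```

```bash
cat > path.py <<'E'
from scan import *
from scipy.spatial.transform import Slerp
lo[2]=-1.02
def f_at(c,phi,gx,gy): # tool in board frame
    Rb=Ro.from_matrix(np.stack([bx,by,n],1)); p,R=tool(c,phi,gx,gy); return Rb.inv().apply(p-plan.C[c]),Rb.inv()*R
Rs=Ro.from_matrix(np.stack([[0,0,-1],np.cross([0,0,1],plan.rx),plan.rx],1)) # board axes in slot
def place(c,phi,gx,gy,h):
    a,A=f_at(c,phi,gx,gy); return plan.S[c]+[0,0,.092+h]+Rs.apply(a),Rs*A
def lift(c,phi,gx,gy,d):
    p,R=tool(c,phi,gx,gy); return p-bx*d,R
def track(q,way,N=12):
    p0,M=fk(q,KK,-1,-1);R0=Ro.from_matrix(M)
    for nm,(p,R) in way.items():
        sl_=Slerp([0,1],Ro.concatenate([R0,R])); mn=9;worst=0
        for t in np.linspace(0,1,N+1)[1:]:
            P=p0+(p-p0)*t;RR=sl_(t)
            r=least_squares(lambda q:np.r_[fk(q,KK,-1,-1)[0]-P,.3*(RR.inv()*Ro.from_matrix(fk(q,KK,-1,-1)[1])).as_rotvec()],np.clip(q,lo+1e-4,hi-1e-4),bounds=(lo,hi))
            worst=max(worst,r.cost*1e6); mn=min(mn,np.minimum(r.x-lo,hi-r.x).min()); q=r.x
        print(nm,"q",q.round(2),"cost",round(worst,2),"margin",round(mn,2),"p",p.round(3)); p0,R0=p,R
    return q
PR=dict(yellow=(np.radians(-20),-.057,.015),blue=(np.radians(20),-.057,-.015))
def ways(c):
    a=PR[c]; p,R=tool(c,*a,.09)
    return {"pre":(p,R),"grasp":tool(c,*a),"lift":lift(c,*a,.12),"over":place(c,*a,.2),"near":place(c,*a,.075),"in":place(c,*a,0.004)}
E
python3 - <<'E'
from path import *
q=arm.get_state()["q"]; w=ways("yellow"); q=track(q,w)
a=PR["yellow"]
out=w["in"][0]-.06*w["in"][1].apply([0,0,1]); q=track(q,{"out":(out,w["in"][1]),"up":(out+[0,0,.18],w["in"][1])})
w=ways("blue"); track(q,{"mid":lift("blue",*PR["blue"],.2),**w})
w=ways("yellow"); plan.rel({"pre":w["pre"]}); plan.rel({"grasp":w["grasp"]},w["pre"])
E
```

```text
by [-0.18  0.98  0.  ]
pre q [ 1.33  0.12 -0.76  0.71 -0.99 -1.72] cost 0.0 margin 0.14 p [0.441 0.317 0.208]
grasp q [ 1.15  0.21 -0.88  0.93 -0.77 -1.84] cost 0.0 margin 0.14 p [0.486 0.294 0.134]
lift q [ 1.34  0.03 -0.77  0.67 -1.05 -1.67] cost 0.0 margin 0.15 p [0.43  0.284 0.24 ]
over q [ 0.19  0.32  0.01  0.32 -1.42 -0.5 ] cost 0.0 margin 0.27 p [ 0.642 -0.184  0.331]
near q [ 0.18  0.38 -0.19  0.35 -1.17 -0.59] cost 0.0 margin 0.83 p [ 0.642 -0.184  0.206]
in q [ 0.18  0.44 -0.28  0.37 -1.03 -0.64] cost 0.0 margin 0.74 p [ 0.642 -0.184  0.135]
out q [ 0.21  0.4  -0.2   0.34 -1.16 -0.62] cost 0.0 margin 0.75 p [ 0.646 -0.164  0.192]
up q [ 0.22  0.32  0.1   0.31 -1.51 -0.5 ] cost 0.0 margin 0.84 p [ 0.646 -0.164  0.372]
mid q [ 0.59 -0.41 -0.6  -0.19 -0.81 -0.23] cost 0.0 margin 0.42 p [0.42  0.118 0.311]
pre q [ 0.35 -0.15 -0.58 -0.45 -0.65  0.21] cost 0.0 margin 0.42 p [0.479 0.097 0.209]
grasp q [ 0.39  0.03 -0.59 -0.56 -0.47  0.32] cost 0.0 margin 0.42 p [0.512 0.135 0.135]
lift q [ 0.51 -0.25 -0.63 -0.31 -0.64 -0.04] cost 0.0 margin 0.39 p [0.457 0.124 0.241]
over q [-0.23  0.18  0.1  -0.35 -1.49  0.02] cost 0.0 margin 0.46 p [ 0.54  -0.176  0.331]
near q [-0.23  0.25 -0.09 -0.37 -1.25  0.11] cost 0.0 margin 0.93 p [ 0.54  -0.176  0.206]
in q [-0.23  0.32 -0.16 -0.39 -1.12  0.17] cost 0.0 margin 0.86 p [ 0.54  -0.176  0.135]
t 3.85 p [0.4569 0.2869 0.2174] rot [-2.669e+00 -1.000e-03 -1.390e+00] q [ 1.12 -0.1  -0.89  0.71 -0.6  -1.49] F [ 0.4 -0.1 -0.7] w 0.087
pre [-32.8  13.2   3.3] [0.016 0.348 0.003]
grasp [ 0. -0. 90.] [0. 0. 0.]
```

All feasible with 20° leans. Moving to the pre-grasp pose.

```bash
python3 -m jog '[[[-16,7,0,0.01,0.17,0,87],[-33,13,3,0.016,0.348,0.003,87],[-33,13,3,0.016,0.348,0.003,87],[-33,13,3,0.016,0.348,0.003,87],[-33,13,3,0.016,0.348,0.003,87]]]' 40; python3 - <<'E'
from path import *
w=ways("yellow"); plan.rel({"pre":w["pre"],"grasp":w["grasp"]})
E
```

```text
t: 4.47
eef_pos: [0.4417, 0.3145, 0.2061]
ee_rot: [-2.629, -0.31, -1.561]
force: [-0.6, -0.0, 0.5]
width: 0.087
gripper_force: 0.0
by [-0.18  0.98  0.  ]
t 4.47 p [0.4417 0.3145 0.2061] rot [-2.629 -0.31  -1.561] q [ 1.32  0.12 -0.76  0.71 -0.98 -1.72] F [-0.6 -0.   0.5] w 0.087
pre [-2.  -0.9 -3. ] [ 0.003 -0.004 -0.001]
grasp [-2.4 -1.1 87. ] [ 0.003 -0.004 -0.001]
```

```bash
python3 -m jog '[[[-2,-1,20,0,0,0,87],[-2,-1,40,0,0,0,87],[-2,-1,60,0,0,0,87],[-2,-1,76,0,0,0,87],[-2,-1,87,0,0,0,87],[-2,-1,87,0,0,0,87],[-2,-1,87,0,0,0,87]]]'; python3 - <<'E'
from path import *
w=ways("yellow"); plan.rel({"grasp":w["grasp"]})
im,W=cloud("side"); cv2.imwrite("pics/b.png",cv2.resize(im[190:350,200:400],None,fx=4,fy=3.75,interpolation=2))
E
```

```text
t: 5.35
eef_pos: [0.4855, 0.295, 0.1343]
ee_rot: [-2.628, -0.31, -1.561]
force: [0.5, 0.4, -0.8]
width: 0.0866
gripper_force: 0.0
by [-0.18  0.98  0.  ]
t 5.35 p [0.4855 0.295  0.1343] rot [-2.628 -0.31  -1.561] q [ 1.16  0.22 -0.87  0.92 -0.78 -1.84] F [ 0.5  0.4 -0.8] w 0.0866
grasp [0.5 0.4 0.7] [ 0.002 -0.004 -0.   ]
```

View pics/b.png

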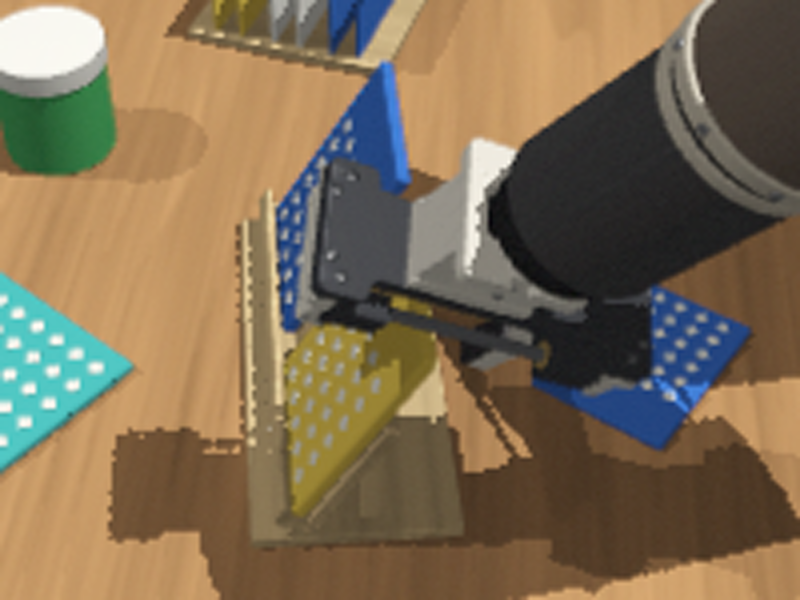

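The fingers straddle the yellow board near (370,320) in the crop, with no contact. Closing.

```bash
python3 -m jog '[[[0,0,0,0,0,0,30],[0,0,0,0,0,0,20],[0,0,0,0,0,0,12],[0,0,0,0,0,0,5],[0,0,0,0,0,0,5],[0,0,0,0,0,0,5],[0,0,0,0,0,0,5],[0,0,0,0,0,0,5]]]' 40; python3 - <<'E'
from path import *
w=ways("yellow"); a=PR["yellow"]; plan.rel({"l30":lift("yellow",*a,.03),"l120":w["lift"]})
E
```

```text
t: 6.4
eef_pos: [0.4853, 0.2948, 0.1335]
ee_rot: [-2.628, -0.311, -1.561]
force: [-1.4, 0.2, 0.5]
width: 0.0129
gripper_force: 0.0
by [-0.18  0.98  0.  ]
t 6.4 p [0.4853 0.2948 0.1335] rot [-2.628 -0.311 -1.561] q [ 1.16  0.22 -0.87  0.92 -0.78 -1.84] F [-1.4  0.2  0.5] w 0.0129
l30 [ 11.   -0.1 -28. ] [ 0.002 -0.005  0.001]
l120 [ 4.220e+01  1.000e-01 -1.125e+02] [ 0.002 -0.005  0.001]
```

Width is 12.9 mm and still closing. Let it finish.

```bash
python3 -m jog '[[[0,0,0,0,0,0,3],[0,0,0,0,0,0,3],[0,0,0,0,0,0,3],[0,0,0,0,0,0,3]]]' 40
```

```text
t: 6.9
eef_pos: [0.4861, 0.2951, 0.1343]
ee_rot: [-2.627, -0.311, -1.562]
force: [6.4, 0.2, 0.9]
width: 0.0099
gripper_force: 39.9
```

```bash
python3 -m jog '[[[3,0,-8,0,0,0,3],[8,0,-20,0,0,0,3],[15,0,-40,0,0,0,3],[24,0,-64,0,0,0,3],[33,0,-88,0,0,0,3],[42,0,-112,0,0,0,3],[42,0,-112,0,0,0,3],[42,0,-112,0,0,0,3]]]'; python3 - <<'E'
from path import *
w=ways("yellow"); plan.rel({"lift":w["lift"],"over":w["over"]})
q=arm.get_state()["q"];m=(w["lift"][0]+[0.06,-.02,.08],w["lift"][1]); track(q,{"m":m,"over":w["over"]}); plan.rel({"m":m})
im,W=cloud("top"); cv2.imwrite("pics/c.png",im)
E
```

```text
t: 7.9
eef_pos: [0.4303, 0.2839, 0.2385]
ee_rot: [-2.629, -0.312, -1.56]
force: [0.3, -0.4, -2.4]
width: 0.0097
gripper_force: 40.0
by [-0.18  0.98  0.  ]
t 7.9 p [0.4303 0.2839 0.2385] rot [-2.629 -0.312 -1.56 ] q [ 1.34  0.03 -0.76  0.67 -1.06 -1.67] F [ 0.3 -0.4 -2.4] w 0.0097
lift [ 0.2 -0.4 -1.1] [ 0.003 -0.005  0.001]
over [ 475.4 -152.4  149.9] [-0.591  0.097  0.222]
m q [ 1.2  -0.   -0.61  0.66 -1.13 -1.45] cost 0.0 margin 0.27 p [0.49  0.264 0.32 ]
over q [ 0.19  0.32  0.01  0.32 -1.42 -0.5 ] cost 0.0 margin 0.43 p [ 0.642 -0.184  0.331]
t 7.9 p [0.4303 0.2839 0.2385] rot [-2.629 -0.312 -1.56 ] q [ 1.34  0.03 -0.76  0.67 -1.06 -1.67] F [ 0.3 -0.4 -2.4] w 0.0097
m [ 44.4 -86.7 -32.6] [ 0.003 -0.005  0.001]
```

View pics/c.png

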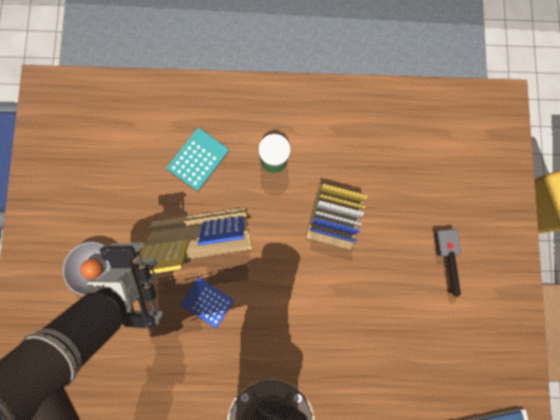

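Yellow is lifted clear of the stand, with its lower edge near (165,258). Carrying it over the rack.

```bash
python3 -m jog '[[[15,-29,-11,0,0,0,3],[30,-58,-22,0,0,0,3],[44,-87,-33,0,0,0,3],[80,-92,-18,-0.05,0.01,0.02,3],[120,-98,-1,-0.1,0.017,0.04,3],[165,-105,18,-0.17,0.03,0.065,3],[210,-112,37,-0.23,0.04,0.09,3],[255,-119,56,-0.3,0.05,0.11,3],[300,-125,76,-0.36,0.06,0.135,3],[345,-132,95,-0.42,0.07,0.16,3],[390,-139,114,-0.48,0.08,0.18,3],[430,-145,131,-0.54,0.09,0.2,3],[460,-150,143,-0.575,0.095,0.215,3],[475,-152,150,-0.591,0.097,0.222,3],[475,-152,150,-0.591,0.097,0.222,3],[475,-152,150,-0.591,0.097,0.222,3],[475,-152,150,-0.591,0.097,0.222,3]]]'; cat > chk.py <<'E'
from path import *
import sys
c=sys.argv[1]
out=[]
for nm in ["top","side"]:
    im,W=cloud(nm); cv2.imwrite(f"pics/chk_{nm}.png",im)
    from fit import mask
    w=W.reshape(-1,3); h=cv2.cvtColor(im,cv2.COLOR_BGR2HSV).reshape(-1,3)
    P=w[mask(h,c)]-plan.S[c]; ry_=np.cross([0,0,1],plan.rx)
    L=np.c_[P@plan.rx,P@ry_,P[:,2]-.012]
    L=L[(abs(L[:,0])<.045)&(abs(L[:,1])<.1)&(L[:,2]>.074)]
    if len(L)<40: print(nm,len(L)); continue
    for _ in range(4):
        o=L.mean(0); nn=np.linalg.svd(L-o,full_matrices=False)[2][2]; L=L[abs((L-o)@nn)<.006]
    nn*=np.sign(nn[0]); print(nm,len(L),"n",nn.round(3),"mean",o.round(4),"lo",np.percentile(L,2,axis=0).round(3),"hi",np.percentile(L,98,axis=0).round(3))
w=ways(c); plan.rel({k:w[k] for k in ("over","near","in")})
E
python3 chk.py yellow
```

```text
t: 10.07
eef_pos: [0.6411, -0.1821, 0.3318]
ee_rot: [-3.141, -0.348, -1.809]
force: [0.1, -0.1, -1.6]
width: 0.0096
gripper_force: 40.0
by [-0.18  0.98  0.  ]
top 464 n [ 1.    -0.005 -0.011] mean [-0.0031 -0.0223  0.2847] lo [-0.004 -0.055  0.202] hi [0.002 0.054 0.356]
side 760 n [ 1.    -0.016 -0.001] mean [-0.0065  0.0176  0.2699] lo [-0.009 -0.051  0.2  ] hi [-0.001  0.063  0.352]
t 10.18 p [ 0.6412 -0.1822  0.332 ] rot [-3.14  -0.348 -1.809] q [ 0.19  0.32  0.01  0.32 -1.42 -0.5 ] F [ 0.1 -0.  -1.9] w 0.0098
over [ 0.9 -0.7  1.2] [-0.002  0.001  0.001]
near [-41.7  -0.6 118.7] [-0.002  0.001  0.001]
in [-66.   -0.5 185.5] [-0.002  0.001  0.001]
```

```bash
python3 - <<'E'
from path import *
ry_=np.cross([0,0,1],plan.rx)
for n in ("top","side"):
    p=camera_params(n); c=-np.array(p["R"]).T@np.array(p["t"]); d=c-plan.S["yellow"]; print(n,c.round(3),"slot frame",(d@plan.rx).round(3),(d@ry_).round(3))
a=cv2.imread("pics/chk_top.png")[150:270,270:400]; b=cv2.imread("pics/chk_side.png")[80:240,220:350]
a=cv2.resize(a,(400,370),interpolation=2); b=cv2.resize(b,(395,486),interpolation=2)
o=np.zeros((490,800,3),np.uint8); o[:370,:400]=a; o[:486,405:]=b; cv2.imwrite("pics/d.png",o)
E
```

```text
by [-0.18  0.98  0.  ]
top [0.414 0.02  1.185] slot frame -0.27 0.152
side [0.441 0.888 0.832] slot frame -0.448 1.002
```

View pics/d.png

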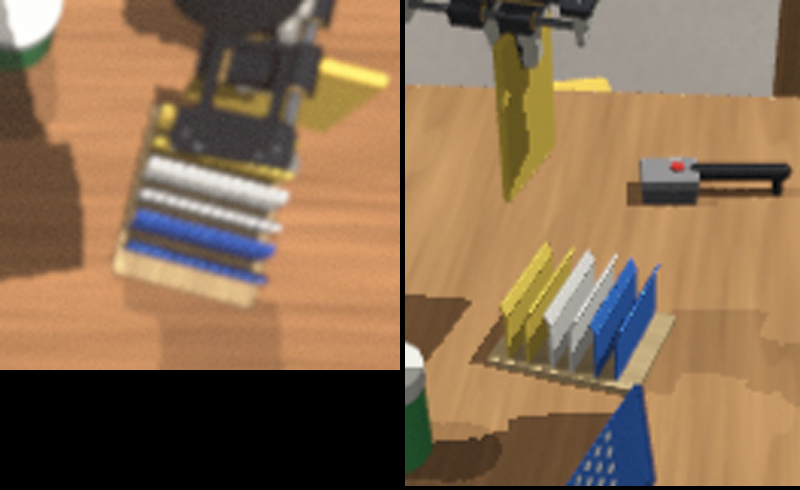

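The board hangs vertical above the yellow slot. Both cameras see its robot-side face, so its centre is within about 2 mm. Lowering.

```bash
python3 -m jog '[[[-11,-1,30,0,0,0,3],[-21,-1,60,0,0,0,3],[-32,-1,90,0,0,0,3],[-42,-1,119,0,0,0,3],[-48,-1,136,0,0,0,3],[-54,-1,152,0,0,0,3],[-60,-1,168,0,0,0,3],[-63,-1,177,0,0,0,3],[-66,-1,185,0,0,0,3],[-66,-1,185,0,0,0,3],[-66,-1,185,0,0,0,3]]]'; python3 chk.py yellow
```

```text
t: 11.55
eef_pos: [0.6434, -0.1845, 0.1364]
ee_rot: [-3.138, -0.348, -1.81]
force: [1.0, -0.2, 3.7]
width: 0.0095
gripper_force: 40.0
by [-0.18  0.98  0.  ]
top 174 n [ 0.999  0.013 -0.043] mean [ 0.0006 -0.0359  0.1324] lo [-0.001 -0.056  0.077] hi [ 0.006 -0.013  0.162]
side 251 n [ 1.    -0.019 -0.007] mean [-0.0038  0.0258  0.1092] lo [-0.006 -0.054  0.074] hi [0.002 0.061 0.159]
t 11.65 p [ 0.6434 -0.1845  0.1363] rot [-3.138 -0.348 -1.81 ] q [ 0.18  0.44 -0.28  0.37 -1.03 -0.64] F [2.  1.  5.2] w 0.0097
over [  66.1    1.3 -183.3] [-0.003  0.001 -0.   ]
near [ 23.4   1.7 -65.8] [-0.003  0.001 -0.   ]
in [-0.8  1.9  1. ] [-0.003  0.001 -0.   ]
```

The force has flipped upward and the top edge is at about 160 mm above the slot floor, so the board is on or nearly on the floor. A small further nudge will confirm.

```bash
python3 -m jog '[[[-0.4,0,1,0,0,0,3],[-0.7,0,2,0,0,0,3],[-0.7,0,2,0,0,0,3]]]'
```

```text
t: 12.02
eef_pos: [0.6436, -0.1845, 0.1363]
ee_rot: [-3.137, -0.349, -1.81]
force: [-1.2, 3.3, 16.7]
width: 0.0101
gripper_force: 40.0
```

```bash
python3 -m jog '[[[0.7,0,-2,0,0,0,3],[0.7,0,-2,0,0,0,25],[0.7,0,-2,0,0,0,40],[0.7,0,-2,0,0,0,40],[0.7,0,-2,0,0,0,40],[0.7,0,-2,0,0,0,40]]]'; python3 - <<'E'
from path import *
w=ways("yellow"); s=arm.get_state(); R=Ro.from_euler("xyz",s["ee_rot"]); p=s["eef_pos"]
up=(p-.07*R.apply([0,0,1])+[0,0,.17],R); mid=lift("blue",*PR["blue"],.2)
plan.rel({"up":up,"mid":mid})
E
```

```text
t: 12.78
eef_pos: [0.642, -0.1844, 0.1349]
ee_rot: [-3.141, -0.349, -1.81]
force: [-0.2, 0.2, -0.4]
width: 0.0397
gripper_force: 0.0
by [-0.18  0.98  0.  ]
t 12.78 p [ 0.642  -0.1844  0.1349] rot [-3.141 -0.349 -1.81 ] q [ 0.18  0.44 -0.28  0.37 -1.03 -0.64] F [-0.2  0.2 -0.4] w 0.0397
up [  58.1   -0.  -229.8] [0. 0. 0.]
mid [-166.   287.4 -248.1] [ 0.494 -0.776 -0.423]
```

```bash
python3 -m jog '[[[0,0,-15,0,0,0,40],[0,0,-40,0,0,0,40],[0,0,-75,0,0,0,40],[20,0,-125,0,0,0,60],[40,0,-180,0,0,0,87],[58,0,-230,0,0,0,87],[58,0,-230,0,0,0,87]]]'; python3 chk.py yellow; python3 - <<'E'
from path import *
a=PR["blue"]; mid=lift("blue",*a,.2); w=ways("blue")
plan.rel({"mid":mid,"pre":w["pre"]}); track(arm.get_state()["q"],{"mid":mid,"pre":w["pre"]})
E
```

```text
t: 13.65
eef_pos: [0.6492, -0.1608, 0.3777]
ee_rot: [-3.131, -0.345, -1.813]
force: [0.5, 0.3, 0.6]
width: 0.0748
gripper_force: 0.0
by [-0.18  0.98  0.  ]
top 107 n [ 0.998 -0.029 -0.057] mean [ 0.0006 -0.0379  0.125 ] lo [-0.002 -0.057  0.075] hi [0.008 0.012 0.162]
side 419 n [ 1.    -0.014 -0.011] mean [-0.0042  0.0093  0.1207] lo [-0.006 -0.055  0.076] hi [0.001 0.061 0.16 ]
t 13.75 p [ 0.6476 -0.1606  0.3722] rot [-3.139 -0.347 -1.81 ] q [ 0.22  0.32  0.1   0.31 -1.51 -0.5 ] F [ 0.1 -0.  -2.1] w 0.0825
over [ 8.4  0.5 46.7] [-0.002  0.002 -0.   ]
near [-34.1   0.8 164.3] [-0.002  0.002 -0.   ]
in [-58.3   0.9 231. ] [-0.002  0.002 -0.   ]
by [-0.18  0.98  0.  ]
t 13.75 p [ 0.6476 -0.1606  0.3722] rot [-3.139 -0.347 -1.81 ] q [ 0.22  0.32  0.1   0.31 -1.51 -0.5 ] F [ 0.1 -0.  -2.1] w 0.0825
mid [-224.   287.3  -16.9] [ 0.491 -0.775 -0.423]
pre [-253.1  225.5   81.1] [ 0.491 -0.775 -0.423]
mid q [ 0.59 -0.41 -0.6  -0.19 -0.81 -0.23] cost 0.0 margin 0.42 p [0.42  0.118 0.311]
pre q [ 0.35 -0.15 -0.58 -0.45 -0.65  0.21] cost 0.0 margin 0.42 p [0.479 0.097 0.209]
```

Yellow is seated and upright. Now blue.

```bash
python3 -m jog '[[[-28,36,-2,0.06,-0.1,-0.05,87],[-60,76,-5,0.13,-0.2,-0.11,87],[-92,118,-7,0.2,-0.32,-0.17,87],[-124,160,-10,0.27,-0.43,-0.23,87],[-156,200,-12,0.34,-0.54,-0.3,87],[-190,244,-15,0.42,-0.66,-0.36,87],[-224,287,-17,0.491,-0.775,-0.423,87],[-224,287,-17,0.491,-0.775,-0.423,87],[-234,266,16,0.491,-0.775,-0.423,87],[-244,245,48,0.491,-0.775,-0.423,87],[-253,225,81,0.491,-0.775,-0.423,87],[-253,225,81,0.491,-0.775,-0.423,87],[-253,225,81,0.491,-0.775,-0.423,87]]]'; python3 - <<'E'
from path import *
np.savez("top1.npz",**dict(zip(("im","W"),cloud("top")))); np.savez("side1.npz",**dict(zip(("im","W"),cloud("side"))))
from fit import get,mask
W,H=get("1")
for i in (0,1):
    w,h=W[i],H[i]; d=w-plan.C["blue"]; L=np.c_[d@bx,d@by,d@n]
    L=L[mask(h,"blue")&(abs(L[:,0])<.09)&(abs(L[:,1])<.075)&(abs(L[:,2])<.02)]; print(len(L),L.mean(0).round(4),np.percentile(L,2,axis=0).round(3),np.percentile(L,98,axis=0).round(3))
w=ways("blue"); plan.rel({"pre":w["pre"],"grasp":w["grasp"]})
E
```

```text
t: 15.38
eef_pos: [0.479, 0.096, 0.2086]
ee_rot: [-2.631, 0.306, -1.222]
force: [-0.3, 1.0, 0.5]
width: 0.0868
gripper_force: 0.0
by [-0.18  0.98  0.  ]
280 [-0.0335  0.0183  0.0077] [-0.074 -0.041  0.003] [0.064 0.051 0.01 ]
979 [-0.0076  0.0112  0.0046] [-0.074 -0.055 -0.001] [0.079 0.06  0.007]
t 15.47 p [0.4789 0.0967 0.2098] rot [-2.628  0.306 -1.22 ] q [ 0.35 -0.15 -0.58 -0.45 -0.65  0.21] F [-0.8  0.  -0.3] w 0.0875
pre [-0.4  0.4  0.4] [ 0.001 -0.001  0.   ]
grasp [-0.4  0.3 90.4] [ 0.001 -0.001  0.   ]
```

The blue board is where expected: centre within about 2 mm, face at +5 mm.

```bash
python3 -m jog '[[[0,0,20,0,0,0,87],[0,0,40,0,0,0,87],[0,0,60,0,0,0,87],[0,0,78,0,0,0,87],[0,0,90,0,0,0,87],[0,0,90,0,0,0,87],[0,0,90,0,0,0,30],[0,0,90,0,0,0,15],[0,0,90,0,0,0,3],[0,0,90,0,0,0,3],[0,0,90,0,0,0,3],[0,0,90,0,0,0,3],[0,0,90,0,0,0,3],[0,0,90,0,0,0,3],[0,0,90,0,0,0,3],[0,0,90,0,0,0,3],[0,0,90,0,0,0,3]]]' 40; python3 - <<'E'
from path import *
a=PR["blue"]; plan.rel({"grasp":tool("blue",*a),"l120":lift("blue",*a,.12)})
E
```

```text
t: 17.6
eef_pos: [0.5139, 0.134, 0.1348]
ee_rot: [-2.626, 0.306, -1.221]
force: [5.6, 0.8, 0.3]
width: 0.0099
gripper_force: 40.0
by [-0.18  0.98  0.  ]
t 17.6 p [0.5139 0.134  0.1348] rot [-2.626  0.306 -1.221] q [ 0.39  0.03 -0.59 -0.56 -0.47  0.32] F [5.6 0.8 0.3] w 0.0099
grasp [-1.1  1.5 -0.4] [-0.001 -0.001 -0.   ]
l120 [ -42.     1.4 -113.2] [-0.001 -0.001 -0.   ]
```

```bash
python3 -m jog '[[[-3,0,-8,0,0,0,3],[-8,0,-20,0,0,0,3],[-15,0,-40,0,0,0,3],[-24,0,-64,0,0,0,3],[-33,0,-88,0,0,0,3],[-42,0,-112,0,0,0,3],[-42,0,-112,0,0,0,3],[-42,0,-112,0,0,0,3]]]'; python3 - <<'E'
from path import *
w=ways("blue"); q=arm.get_state()["q"];m=(w["lift"][0]+[0.02,-.05,.08],w["lift"][1]); track(q,{"m":m,"over":w["over"]}); plan.rel({"m":m,"over":w["over"]})
E
```

```text
t: 18.6
eef_pos: [0.4561, 0.1247, 0.238]
ee_rot: [-2.632, 0.307, -1.221]
force: [-0.8, 0.7, -2.3]
width: 0.0096
gripper_force: 40.0
by [-0.18  0.98  0.  ]
m q [ 0.3  -0.25 -0.42 -0.37 -0.91  0.12] cost 0.0 margin 0.4 p [0.477 0.074 0.321]
over q [-0.23  0.18  0.1  -0.35 -1.49  0.02] cost 0.0 margin 0.64 p [ 0.54  -0.176  0.331]
t 18.6 p [0.4561 0.1247 0.238 ] rot [-2.632  0.307 -1.221] q [ 0.51 -0.25 -0.63 -0.31 -0.64 -0.05] F [-0.8  0.7 -2.3] w 0.0096
m [ 26.9 -48.3 -82.1] [ 0.005 -0.001 -0.001]
over [ 269.2  -68.4 -171.3] [-0.307  0.101  0.551]
```

```bash
python3 -m jog '[[[9,-16,-27,0,0,0,3],[18,-32,-55,0,0,0,3],[27,-48,-82,0,0,0,3],[57,-51,-93,-0.04,0.012,0.07,3],[90,-53,-105,-0.08,0.026,0.14,3],[124,-56,-118,-0.12,0.04,0.22,3],[158,-59,-130,-0.165,0.054,0.3,3],[192,-62,-143,-0.21,0.068,0.375,3],[226,-65,-155,-0.25,0.083,0.45,3],[252,-67,-165,-0.285,0.094,0.51,3],[269,-68,-171,-0.307,0.101,0.551,3],[269,-68,-171,-0.307,0.101,0.551,3],[269,-68,-171,-0.307,0.101,0.551,3],[269,-68,-171,-0.307,0.101,0.551,3]]]'; python3 chk.py blue
```

```text
t: 20.35
eef_pos: [0.5406, -0.1756, 0.332]
ee_rot: [-3.139, 0.35, -1.809]
force: [-0.1, 0.2, -1.1]
width: 0.0099
gripper_force: 40.0
by [-0.18  0.98  0.  ]
top 216 n [ 1.     0.006 -0.011] mean [-0.0024  0.0418  0.2873] lo [-0.004  0.018  0.203] hi [0.003 0.058 0.356]
side 700 n [ 1.    -0.03   0.001] mean [-0.0055  0.0223  0.2789] lo [-0.008 -0.043  0.205] hi [0.001 0.062 0.355]
t 20.45 p [ 0.5406 -0.1756  0.3325] rot [-3.139  0.35  -1.809] q [-0.23  0.18  0.1  -0.35 -1.49  0.02] F [ 1.1 -0.  -1.4] w 0.01
over [ 1.2 -0.   1. ] [-0.002  0.001  0.001]
near [ 44.1   0.3 118.4] [-0.002  0.001  0.001]
in [ 68.4   0.5 185.1] [-0.002  0.001  0.001]
```

Blue is aligned just as yellow was (face at about -4 mm, so centred). Lowering.

```bash
python3 -m jog '[[[11,0,30,0,0,0,3],[22,0,60,0,0,0,3],[33,0,90,0,0,0,3],[43,0,118,0,0,0,3],[49,0,135,0,0,0,3],[55,0,151,0,0,0,3],[61,0,166,0,0,0,3],[65,0,176,0,0,0,3],[67,0,182,0,0,0,3],[67,0,182,0,0,0,3],[67,0,182,0,0,0,3]]]'; python3 chk.py blue
```

```text
t: 21.82
eef_pos: [0.5412, -0.1769, 0.1387]
ee_rot: [-3.139, 0.35, -1.809]
force: [-0.1, -0.1, -2.1]
width: 0.0096
gripper_force: 40.0
by [-0.18  0.98  0.  ]
top 21
side 290 n [ 1.    -0.021 -0.019] mean [-0.0046  0.0255  0.1205] lo [-0.007 -0.032  0.076] hi [0.001 0.061 0.162]
t 21.93 p [ 0.5412 -0.1768  0.1387] rot [-3.139  0.35  -1.809] q [-0.23  0.32 -0.16 -0.39 -1.12  0.17] F [ 0.2 -0.1 -1.2] w 0.0096
over [ -66.2    0.3 -180.7] [-0.003  0.001  0.001]
near [-23.3   0.6 -63.3] [-0.003  0.001  0.001]
in [1.  0.8 3.4] [-0.003  0.001  0.001]
```

Still hanging freely. I lower it about 4 mm, then 2 mm more, watching the force.

```bash
python3 -m jog '[[[0.5,0,1.5,0,0,0,3],[1,0,3,0,0,0,3],[1.5,0,4,0,0,0,3],[1.5,0,4,0,0,0,3],[1.5,0,4,0,0,0,3]]]'
```

```text
t: 22.55
eef_pos: [0.5415, -0.1772, 0.137]
ee_rot: [-3.136, 0.35, -1.807]
force: [-5.2, -0.3, 18.3]
width: 0.0099
gripper_force: 40.0
```

```bash
python3 -m jog '[[[0.3,0,1,0,0,0,3],[0.7,0,2,0,0,0,3],[0.7,0,2,0,0,0,3]]]'
```

```text
t: 22.92
eef_pos: [0.542, -0.1774, 0.1369]
ee_rot: [-3.134, 0.349, -1.805]
force: [-7.1, 1.2, 31.7]
width: 0.0097
gripper_force: 40.1
```

On the floor. I relieve the load (about 4 mm), open and retreat.

```bash
python3 -m jog '[[[-0.7,0,-2,0,0,0,3],[-1.4,0,-4,0,0,0,3],[-1.4,0,-4,0,0,0,25],[-1.4,0,-4,0,0,0,40],[-1.4,0,-4,0,0,0,40],[-1.4,0,-4,0,0,0,40],[-1.4,0,-4,0,0,0,40]]]'
```

```text
t: 23.8
eef_pos: [0.5409, -0.1768, 0.1359]
ee_rot: [-3.14, 0.35, -1.81]
force: [0.2, 0.5, -0.3]
width: 0.0398
gripper_force: 0.0
```

```bash
python3 -m jog '[[[-1,0,-15,0,0,0,40],[-1,0,-40,0,0,0,40],[-1,0,-75,0,0,0,40],[-20,0,-125,0,0,0,40],[-40,0,-180,0,0,0,40],[-58,0,-230,0,0,0,40],[-58,0,-230,0,0,0,40]]]'; python3 chk.py blue; python3 chk.py yellow; python3 - <<'E'
import cv2,numpy as np
a=cv2.resize(cv2.imread("pics/chk_side.png")[90:230,200:360],(800,600),interpolation=2); cv2.imwrite("pics/e.png",a)
E
```

```text
t: 24.68
eef_pos: [0.5356, -0.2017, 0.3786]
ee_rot: [-3.129, 0.348, -1.806]
force: [0.1, 0.4, -0.3]
width: 0.0402
gripper_force: 0.0
by [-0.18  0.98  0.  ]
top 319 n [ 0.999  0.002 -0.049] mean [-0.0003 -0.0025  0.136 ] lo [-0.002 -0.053  0.077] hi [0.006 0.055 0.163]
side 352 n [ 0.999 -0.019 -0.027] mean [-0.0043  0.0146  0.1237] lo [-0.007 -0.045  0.077] hi [0.001 0.06  0.161]
t 24.77 p [ 0.5345 -0.2006  0.3735] rot [-3.137  0.35  -1.809] q [-0.27  0.18  0.19 -0.35 -1.58  0.03] F [ 0.2 -1.1 -1.2] w 0.0403
over [-8.8  0.2 48.3] [-0.004  0.001  0.001]
near [ 34.    0.7 165.8] [-0.004  0.001  0.001]
in [ 58.4   1.1 232.5] [-0.004  0.001  0.001]
by [-0.18  0.98  0.  ]
top 469 n [ 0.999 -0.004 -0.043] mean [0.0002 0.0037 0.1298] lo [-0.002 -0.053  0.077] hi [0.007 0.059 0.162]
side 425 n [ 1.    -0.016 -0.023] mean [-0.0039  0.0113  0.1222] lo [-0.007 -0.051  0.076] hi [0.002 0.062 0.16 ]
t 24.88 p [ 0.5342 -0.2003  0.3715] rot [-3.141  0.35  -1.81 ] q [-0.27  0.18  0.18 -0.35 -1.58  0.03] F [-0.7 -0.2 -0.1] w 0.0401
over [ -25.3 -100.4   52.2] [-0.001  0.699 -0.001]
near [  17.5 -100.3  169.7] [-0.001  0.699 -0.001]
in [  41.9 -100.2  236.3] [-0.001  0.699 -0.001]
```

View pics/e.png

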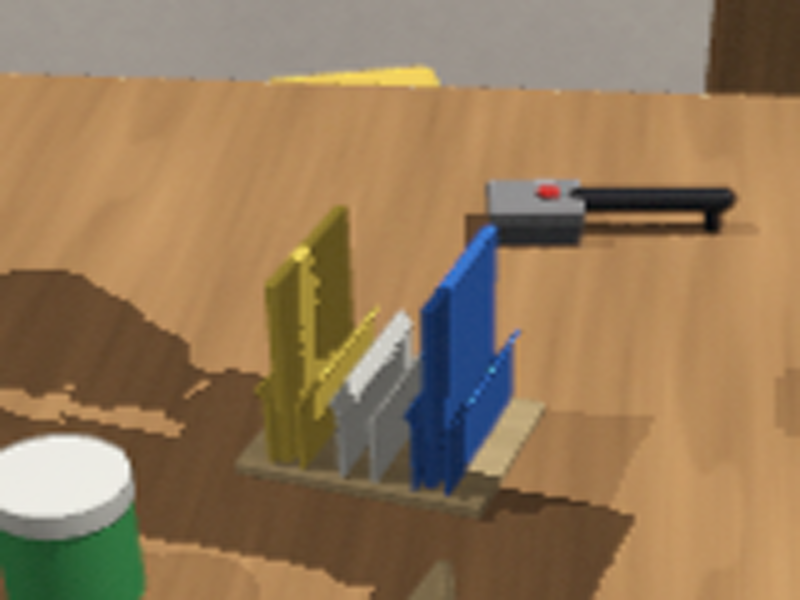

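The picture shows the yellow board at (310,330) and the blue at (455,350), each upright in its own slot with the white slot at (375,390) empty. Both top edges are about 160 mm above the slot floor and roughly centred, and the gripper is clear. Handing in.

```bash
python3 -c "
from station import arm; print(arm.job_done())"
```

```text
the job is handed in; nothing more can be done
None
```

I placed the blue and yellow boards upright in their own slots, fully down and about centred by the last camera check, and handed the job in at about 25 s; no verdict came back.

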